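# Load and clamp the grill basket

## Task

Put the corn cob in the steel grill basket and then close it up: slip the lid's tongue under the basket's hood, push back gently against the sprung stop there, lower the lid flat and square behind the front lips without ramming it, and fold the clamp fully down over it. Leave the sauce dispenser and the upturned tray where they are.

Things in the scene. Friction and masses are not known exactly. Their poses are not given: they have to be found in the camera images.
- basket: Plain steel wire basket, fixed on the slab, open on top; 170 (x) x 150 (y) mm outside, rim 62 mm high, walls 4 mm, inner floor at 8 mm. Origin: centre of its underside. -x end: a hood over a ledge. +x end: two lips 8 mm above the rim (inner face x = 81 mm, |y| 35 to 70 mm) with the clamp between them.
- seat (a point): Point at the centre of the basket at rim height (62 mm above the slab), axes as the basket: where the lid's origin belongs when the lid is home (pushed by the spring against the lips it lies 1 mm towards +x; about 14 mm of play each way along y).
- hood_mouth (a point): Middle of the lower edge of the flat slot under the hood (x = -84, y = 0, z = 62 mm in the basket's frame). The slot is 13 mm high, 118 mm wide, open towards +x, hood's top 18 mm above the rim. In it a sprung stop plate, face at x = -95 mm, gives way up to 10 mm (3 N rising to 8 N). The slot's floor is a ledge level with the rim, out to x = -70 mm.
- basket_in (a point): Centre of the basket's inner floor.
- lid: Loose plain steel wire-grid lid lying on the slab, about 0.3 kg; plate 160 (x) x 146 (y) x 6 mm, with a tongue 90 mm wide, 6 mm thick, sticking out 20 mm at its -x edge. Origin: centre of the plate's underside, z up. It goes in tilted, tongue first and low, is pushed back against the sprung stop until its +x edge clears the lips, and is then lowered behind them.
- lid_grip (a point): Middle of the dark wooden grip block, 12 (x) x 60 (y) mm, that stands in the middle of the lid from 6 to 40 mm above its underside; this point is 26 mm above the underside.
- lid_tongue (a point): Middle of the tongue's end edge, on the underside (x = -100 mm in the lid's frame).
- cob: Loose corn cob with a round section lying on the slab: 112 mm long along its own x plus a 12 mm stalk, 42 mm thick at most, tapered at the +x end. Origin 20.5 mm off its axis (under it at the start; it turns with the cob as it rolls).
- cob_center (a point): Point on the cob's axis at mid length.
- clamp (a joint): Angle of the clamp, rad: 0 = folded fully down (hard stop), level over the lid's front edge; pi/2 = upright; starts at 1.9 to 2.3, leaning away from the basket. The stiff hinge (about 0.2 N m) stays where it is left. If the lid is not down it cannot close.
- clamp_hinge (a point): Hinge axis of the clamp, parallel to the basket's y: x = 108, z = 74.5 mm in the basket's frame.
- clamp_tip (a point): Middle of the round bar (10 mm thick, 50 mm wide) across the free end of the clamp, 67 mm from the hinge axis; the clamp itself is a plain steel strap 44 mm wide and 4 mm thick.
- sauce: Bystander: loose empty red plastic sauce dispenser, 60 mm across, 185 mm tall, origin at the centre of its foot.
- tray: Bystander: loose stubby aluminium tray lying upside down, 134 x 106 x 42 mm, origin at the centre of its footprint.
Things that resemble listed ones, but are neither listed nor needed, are in the scene too. Leave any blue look-alike of the lid alone.

How it is judged:
On the way, in this order (a step that is already met when the one before it is completed fails the run):
1. the cob lies inside the basket, below the rim (x of cob_center in the frame of basket between -0.075 and 0.075 m and y of cob_center in the frame of basket between -0.065 and 0.065 m and z of cob_center in the frame of basket between 0.01 and 0.045 m), for 0.2 s.
2. the lid is home: tongue under the hood, flat on the rim behind the lips, cob inside (all of step 1 and horizontal distance between lid and seat below 0.016 m and z of lid in the frame of seat between -0.003 and 0.003 m and angle between lid's own z axis and vertical below 0.035 rad and x of lid_tongue in the frame of basket below -0.089 m and angle between the x axis of lid and the x axis of basket, either way round below 0.12 rad), for 0.2 s.
At the end, for the whole second after the job is handed in: Cob inside the basket below the rim; lid flat on the rim (height within 3 mm, tilt under 2 degrees, within 16 mm of its place, turned under 7 degrees, tongue at least 5 mm under the hood); clamp within 0.07 rad of its stop; all at rest (all of step 2 and value of joint clamp below 0.07 rad and linear speed of lid below 0.01 m/s and linear speed of cob below 0.02 m/s); the robot touches nothing.
It fails at once if the lid is rammed against the basket (over 50 N) (contact force between lid and basket above 50 N).
It fails at once if the sauce dispenser is moved over 30 mm or tipped (distance of sauce from where it was at the start of the episode above 0.03 m or angle between sauce's own z axis and vertical above 0.3 rad).
It fails at once if the tray is moved over 30 mm (distance of tray from where it was at the start of the episode above 0.03 m).
It also fails if it takes over 67 s, if anything falls off the work surface, if the arm or the gripper's body presses on something with over 40 N, if the wrist force passes 120 N, or if a joint passes its speed limit or range.

## Robot

A 6-joint arm with a two-finger parallel gripper is mounted at the origin on the work surface. World frame = base frame: x ahead of the robot, y to its left, z up, the work surface at z = 0. Lengths are in m, angles in rad, forces in N, time in s.
With the tool pointing down it reaches from about 0.3 to 0.775 m from the base axis. Payload 14.6 kg.
Tool frame: the origin (TCP) lies at the very end of the fingers, on their centre line; the grasp point (between the pads) lies 19 mm behind it; z points along the fingers, y is the line along which they close (so a half turn about z gives the same grasp; the last joint's range is limited). The gripper opens to 85 mm and grips with 20 to 120 N. Pads are 22 mm wide; open, the fingers measure 114 mm over their backs; the gripper's body (76 mm by 85 mm) begins 54 mm behind the grasp point. The pads swing forward as they close: fully open they stand 13 mm farther back than shut.
Start: joints at [-1.388, 0.3, 1.521, -0, 1.321, -0.067], TCP at [0.136, -0.533, 0.231] pointing down, gripper open.
Joint ranges: [-3.03, 3.03], [-0.79, 2.21], [0.23, 2.52], [-1.04, 4.18], [0, 3.07], [-2.55, 2.55]. Speed limits (rad/s): [2.22, 2.22, 2.57, 3.14, 3.14, 3.14].

## Interface

Orientations are given as a unit quaternion [x, y, z, w].
In Python, from cell import get_state, cams, r gives the robot as it stands.
- The arm moves only by the tool move_arm, never from a script. Its argument "rows" is a list of rows, each a list of 3 entries, a list of its own where there are three numbers: the shift along the tool's x, y, z in mm, then the turn, a rotation vector about the tool's x, y, z in degrees, then the closure, from -1 (fully open) to 1 (shut). A call has 1 to 12 rows; each row shifts and turns the commanded pose from where the row before left it, along the tool's axes as they then stand; what a row does not reach is not made up. A row lasts 1/8 s, in which the tool goes at most 62.5 mm and 10.7 degrees, less where a joint would pass 70% of its speed; a pose out of reach is approached as far as the arm can. A call with a gripper value outside its range is refused whole. The fingers move at their own pace and stop on an object; "newtons" is the grip in N (left out, the last holds). Time passes only in rows, so rows that do not move let the fingers close. It gives the time, the measured TCP pose, the force, the opening and the grip force at its end, in the units of the state.
- get_state(): the state, without advancing time (a new reading comes with each control period).
- cams.get_image(name): name is "scene" or "top"; returns (picture, depth): 420x560x3 uint8, red, green, blue; 420x560 float32, m along the optical axis (not along the pixel's ray), 0 where there is no reading.
- cams.camera_info(name): a dict with "fovy" (degrees; the focal length in pixels is half the picture's height over the tangent of half this angle, whatever the lens; pixels are square), "cx", "cy" (the principal point, pixels), "rvec" (rotation vector, rad) and "tvec" (3), from world to camera coordinates, as OpenCV has them. Camera axes: x right, y down, z forward; pixel columns grow to the right and rows downward; lengths in m; the calibration is good to about 2 mm. A picture is of the moment at which its call begins. camera_info takes no time and is no camera call.
- r.job_done(): hands the job in; it is judged then, once.
Trained networks look in the newest picture that a camera, given by its name, has taken for a name from the list of things; names that differ only in an ending like _2 or _b are one class to them, and where a whole thing is asked for, a point or a joint stands for the part that bears it (a point fixed in the world has none). Each returns a list of dicts, best first, with "conf" (0 to 1); they miss things now and then, are a little off and sometimes report something else, mostly with a low value. They report only what shows in the picture. A call takes as long as a camera call. They do not tell look-alikes from the thing itself.
- cams.search_frame(name, camera): "position" ([x, y, z] in m, in world coordinates, good to about 4 mm: the middle of the surface that is visible of it).
- cams.regions_of(name, camera): "pixels" (420x560 bool, what is visible of it).
The state is a dict: "time": time; "joint_positions": joint angles; "joint_vel": joint speeds; "joint_torque": joint torques, N m; "tcp_pos": TCP position; "ee_rot": TCP orientation; "wrist_force": force on the tool from outside, world axes, zero at the start; "wrist_torque": the same for the moment, N m; "grip_width": opening from 0.0 (shut) to 1.0 (fully open); "grip_force": force on a finger pad.
Only numpy, scipy, OpenCV 4.12 (cv2) and the standard library are available. Lean on these libraries where they do the work, as an engineer would, in place of code of your own. Each camera call takes 0.05 s, during which the arm holds its last target. There are 200 camera calls.

## Working session

There is one attempt and no reset: what is moved stays moved. The work goes in short steps, Python scripts to look and compute and a tool call to move; the robot and the scene stay as the last step left them, time stands still between calls to the robot, and variables do not carry over. Pictures are saved under pics/ and viewed, at most 10 in all, crops included, and the job is handed in when it is done.

Besides the shell and the picture viewer there is one more tool, called after "Emit:" as name([rows], argument=value, ...), one row to a line, values as JSON. move_arm: Moves the arm, as the interface text tells. Its arguments: {"type":"object","properties":{"rows":{"type":"array","items":{"type":"array"}},"newtons":{"type":"number"}},"required":["rows"]}

```bash
ls; mkdir -p pics
cat > h.py <<'E'
import numpy as np, cv2
from cell import get_state, cams, r
from scipy.spatial.transform import Rotation as R
def K(n):
    c=cams.camera_info(n); f=210/np.tan(np.radians(c['fovy'])/2)
    return f,c['cx'],c['cy'],R.from_rotvec(np.ravel(c['rvec'])).as_matrix(),np.ravel(c['tvec'])
def cloud(n,d):
    f,cx,cy,M,t=K(n); v,u=np.mgrid[:420,:560]
    p=np.stack([(u-cx)/f*d,(v-cy)/f*d,d],-1)
    return (p-t)@M
E
python3 - <<'E'
from h import *
ims=[]
for n in('scene','top'):
    im,d=cams.get_image(n); print(n,cams.camera_info(n)); np.save(n+'_d.npy',d); cv2.imwrite(f'pics/{n}0.png',im[:,:,::-1]); np.save(n+'_im.npy',im)
    for q in('basket','lid','lid_grip','cob','clamp','clamp_tip','sauce','tray'):
        print(q,[(np.round(x['position'],3).tolist(),round(x['conf'],2)) for x in cams.search_frame(q,n)])
print(get_state())
E
```

```text
pics
scene {'fovy': 55.95226204835859, 'cx': 282.50284546769774, 'cy': 213.62217608410114, 'rvec': array([ 0.65566576,  2.70767727, -0.99573797]), 'tvec': array([ 0.48889108, -0.10899235,  1.06828256])}
basket [([0.427, 0.17, 0.057], 0.77)]
lid [([0.548, -0.096, 0.006], 0.94), ([0.303, -0.171, 0.002], 0.63)]
lid_grip [([0.547, -0.099, 0.006], 0.91), ([0.306, -0.17, 0.007], 0.62), ([0.422, 0.174, 0.06], 0.26)]
cob [([0.447, -0.342, 0.034], 0.88)]
clamp [([0.576, 0.193, 0.11], 0.68)]
clamp_tip [([0.582, 0.192, 0.105], 0.94)]
sauce [([0.754, -0.012, 0.108], 0.97), ([0.424, 0.17, 0.061], 0.6), ([0.446, -0.342, 0.033], 0.25)]
tray [([0.715, -0.331, 0.04], 0.92), ([0.579, 0.193, 0.107], 0.6)]
top {'fovy': 43.498395907603715, 'cx': 277.95790087918954, 'cy': 215.62043768981735, 'rvec': array([ 2.20728514, -2.15860013,  0.13746454]), 'tvec': array([-0.07801647,  0.51943302,  1.23359708])}
basket [([0.439, 0.172, 0.061], 0.95)]
lid [([0.305, -0.18, 0.01], 0.7), ([0.546, -0.103, 0.006], 0.69)]
lid_grip [([0.541, -0.1, 0.004], 0.91), ([0.306, -0.18, 0.011], 0.78)]
cob [([0.442, -0.344, 0.039], 0
[... 329 characters left out ...]
1.38762029e+00,  2.99886857e-01,  1.52101709e+00,  3.24211152e-06,
        1.32072509e+00, -6.65862954e-02]), 'joint_vel': array([-1.03762392e-03, -3.16747725e-04,  7.26985527e-04,  1.56883395e-04,
        8.21147504e-04,  1.16554176e-05]), 'joint_torque': array([ 2.27206001e-03, -5.43334544e+01, -3.61978126e+01, -3.44492196e-05,
        4.74294848e-04, -2.26478744e-05]), 'tcp_pos': array([ 0.13594661, -0.53291061,  0.23128056]), 'ee_rot': array([ 9.92212526e-01,  1.24556425e-01,  5.08115653e-07, -1.82516094e-05]), 'wrist_force': array([-0.50806798, -1.02248737, -0.50652249]), 'wrist_torque': array([-0.01840813,  0.06058084, -0.0239871 ]), 'grip_force': 0.0, 'grip_width': 0.9995141044931781}
```

View pics/top0.png

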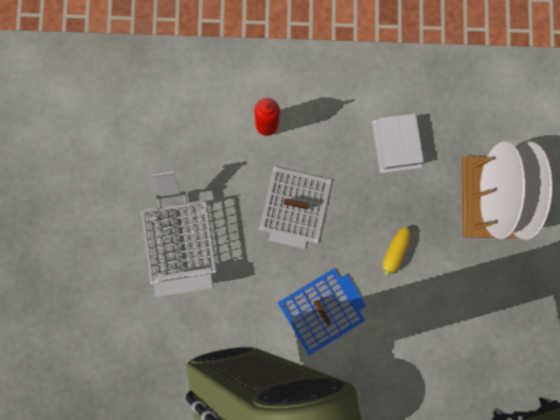

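View pics/scene0.png

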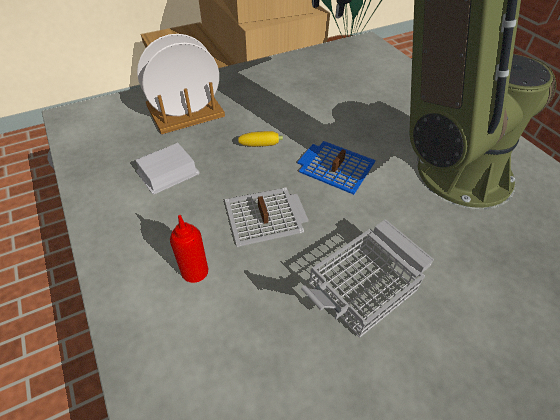

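Run:
```python
from h import *
# oriented extents from depth, per region, both cameras
for n in('scene','top'):
    im,d=cams.get_image(n); P=cloud(n,d)
    for q in('basket','lid','cob','clamp','lid_grip'):
        for g in cams.regions_of(q,n)[:2]:
            m=g['pixels']&(d>0); p=P[m]
            v,u=np.nonzero(m)
            rect=cv2.minAreaRect((p[:,:2]*1000).astype(np.float32))
            print(n,q,round(g['conf'],2),m.sum(),'px',int(u.mean()),int(v.mean()),'rect',np.round(rect[0]),np.round(rect[1]),round(rect[2],1),'z%',np.round(np.percentile(p[:,2],[2,50,98]),3),'rgb',im[m].mean(0).astype(int))
```

```text
scene basket 0.94 5228 px 370 275 rect [463. 159.] [289. 169.] 10.5 z% [0.001 0.062 0.131] rgb [132 130 129]
scene basket 0.21 2914 px 266 215 rect [ 539. -108.] [157. 185.] 79.1 z% [-0.     0.006  0.041] rgb [139 136 132]
scene lid 0.96 1987 px 335 165 rect [ 296. -184.] [159. 186.] 32.4 z% [-0.     0.006  0.041] rgb [ 41  69 113]
scene lid 0.89 2340 px 263 215 rect [ 540. -107.] [155. 180.] 77.8 z% [-0.     0.007  0.041] rgb [140 137 133]
scene cob 0.63 572 px 259 138 rect [ 434. -369.] [ 87. 124.] 69.0 z% [0.002 0.032 0.043] rgb [188 160  32]
scene cob 0.42 453 px 319 297 rect [578. 189.] [52. 63.] 10.0 z% [0.077 0.11  0.134] rgb [125 124 123]
scene clamp 0.82 462 px 320 298 rect [570. 175.] [73. 89.] 10.6 z% [0.011 0.107 0.134] rgb [123 122 122]
scene lid_grip 0.96 2309 px 266 214 rect [ 538. -108.] [158. 183.] 78.0 z% [0.    0.007 0.041] rgb [144 140 137]
scene lid_grip 0.74 1706 px 333 164 rect [ 298. -184.] [156. 184.] 32.5 z% [0.    0.007 0.042] rgb [ 36  67 117]
top basket 0.64 578 px 166 183 rect [583. 194.] [68. 65.] 19.1 z% [0.074 0.103 0.133] rgb [133 131 129]
top basket
[... 158 characters left out ...]
] 78.3 z% [-0.002  0.005  0.041] rgb [146 141 138]
top lid 0.78 2188 px 325 309 rect [ 301. -183.] [150. 181.] 31.2 z% [-0.003  0.005  0.041] rgb [ 49  75 122]
top cob 0.69 721 px 396 251 rect [ 440. -353.] [ 46. 122.] 65.7 z% [0.021 0.035 0.043] rgb [182 152  41]
top clamp 0.6 517 px 166 183 rect [580. 198.] [88. 52.] 84.5 z% [0.075 0.104 0.133] rgb [136 133 132]
top clamp 0.32 2913 px 176 243 rect [471. 170.] [270. 153.] 10.6 z% [0.003 0.066 0.129] rgb [146 144 142]
top lid_grip 0.83 1597 px 293 211 rect [ 542. -105.] [146. 180.] 78.2 z% [-0.001  0.006  0.041] rgb [145 139 136]
top lid_grip 0.64 2746 px 323 309 rect [ 301. -183.] [150. 183.] 31.9 z% [-0.003  0.005  0.04 ] rgb [ 52  77 123]
```

The top picture shows the steel lid at px (293,205) with its tongue towards the robot. The blue look-alike is at (322,309), the cob at (396,251), and the basket at (178,242) with its hood on the near side at (182,287) and its clamp at (166,183). Now the precise fits.

```bash
cat >> h.py <<'E'
def rect(p):
    c,s,a=cv2.minAreaRect((p[:,:2]*1000).astype(np.float32)); return np.round(c,1),np.round(s,1),round(a,1)
def near(P,c,rad): return np.hypot(P[...,0]-c[0],P[...,1]-c[1])<rad
E
python3 - <<'E'
from h import *
for n in('scene','top'):
    im=np.load(n+'_im.npy').astype(int);P=cloud(n,np.load(n+'_d.npy'));z=P[...,2];ok=np.load(n+'_d.npy')>0
    print(n)
    def show(l,m):
        p=P[m&ok]; print(l,len(p),rect(p),'med',np.round(np.median(p,0),4))
    b=near(P,(.46,.172),.15)
    show('rim',b&(z>.058)&(z<.066)); show('hood',b&(z>.077)&(z<.085)&(P[...,0]<.42)); show('clamp',near(P,(.58,.19),.08)&(z>.085)); show('tip',near(P,(.58,.19),.08)&(z>.122))
    show('block',near(P,(.545,-.105),.06)&(z>.036)); show('lid',near(P,(.54,-.105),.13)&(z>.003)&(z<.012))
    show('cob',near(P,(.44,-.35),.09)&(z>.012)&(im[...,0]-im[...,2]>60))
    show('cobtop',near(P,(.44,-.35),.09)&(z>.035))
print(get_state()['time'])
E
```

```text
scene
rim 1448 (array([450.1, 165.3]), array([229.4, 151.9]), 10.1) med [0.3893 0.167  0.0632]
hood 887 (array([352.3, 148.1]), array([ 34.8, 130.4]), 10.0) med [0.3526 0.1523 0.0815]
clamp 357 (array([582. , 190.2]), array([43.6, 50.4]), 9.6) med [0.5909 0.1928 0.1206]
tip 176 (array([598.4, 193. ]), array([10.5, 50.4]), 10.0) med [0.5993 0.1941 0.1318]
block 108 (array([ 550.3, -105.8]), array([59. , 12.4]), 77.6) med [ 0.5514 -0.104   0.0413]
lid 2665 (array([ 538. , -107.3]), array([253.3, 256.6]), 50.3) med [ 0.5425 -0.0976  0.0061]
cob 519 (array([ 443.4, -346.9]), array([ 33.9, 120.5]), 64.9) med [ 0.4454 -0.3412  0.0333]
cobtop 225 (array([ 443.3, -349. ]), array([ 30.4, 100.8]), 70.1) med [ 0.4386 -0.3451  0.0397]
top
rim 844 (array([453.7, 165.9]), array([220.4, 150.6]), 10.1) med [0.4064 0.1621 0.0617]
hood 737 (array([353.8, 147.5]), array([ 31.9, 130.1]), 10.3) med [0.3539 0.1475 0.0802]
clamp 447 (array([582. , 188.8]), array([45.7, 50. ]), 10.7) med [0.5849 0.1891 0.1102]
tip 127 (array([598.3, 191.9]), array([12.9, 50. ]), 11.3) med [0.5983 0.1913 0.1295]
block 116 (array([ 552. , -106.8]), array([58.9, 12.4]), 78.5) med [ 0.5523 -0.1057  0.0401]
lid 2505 (array([ 540.5, -105.5]), array([254.8, 252.9]), 84.5) med [ 0.5356 -0.1047  0.0053]
cob 701 (array([ 443.4, -350.3]), array([ 39.4, 121.2]), 67.1) med [ 0.4427 -0.3482  0.0357]
cobtop 380 (array([ 442.9, -349.1]), array([ 33.2, 100.1]), 66.2) med [ 0.4398 -0.3485  0.0388]
1.5
```

Run:
```python
from h import *
a=np.radians(10.2);o=np.array([.4497,.1657]);A=np.array([[np.cos(a),-np.sin(a)],[np.sin(a),np.cos(a)]])
for n in('scene','top'):
    d=np.load(n+'_d.npy');P=cloud(n,d)[d>0];q=(P[:,:2]-o)@A*1000;z=P[:,2]*1000
    f=lambda m:(m.sum(),np.round(np.percentile(q[m],[1,50,99],axis=0),1).tolist(),np.round(np.median(z[m]),1))
    print(n,'hoodtop',f((z>77)&(z<84)&(abs(q[:,1])<80)&(q[:,0]<-60)&(q[:,0]>-130)))
    for s in(1,-1): print(' lip',f((z>67)&(z<74)&(abs(q[:,0]-85)<14)&(s*q[:,1]>32)&(s*q[:,1]<75)))
    for s in(1,-1): print(' side rim',f((z>58)&(z<66)&(abs(s*q[:,1]-73)<6)&(abs(q[:,0])<95)))
    print(' front rim',f((z>58)&(z<66)&(abs(q[:,1])<30)&(abs(q[:,0]-83)<8)))
    print(' tip',f((z>120)&(z<140)&(abs(q[:,1])<40)&(abs(q[:,0]-150)<20)))
```

```text
scene hoodtop (np.int64(870), [[-115.5, -63.4], [-98.4, 4.4], [-82.5, 64.3]], np.float64(81.5))
 lip (np.int64(70), [[81.5, 32.1], [84.7, 52.2], [96.7, 70.2]], np.float64(71.0))
 lip (np.int64(47), [[81.6, -68.6], [84.7, -50.1], [86.2, -34.8]], np.float64(70.8))
 side rim (np.int64(309), [[-82.7, 68.2], [7.0, 72.4], [85.3, 75.3]], np.float64(63.3))
 side rim (np.int64(260), [[-82.3, -75.8], [3.7, -71.0], [85.9, -68.1]], np.float64(63.1))
 front rim (np.int64(117), [[79.1, -28.4], [83.4, -2.3], [89.5, 25.1]], np.float64(62.6))
 tip (np.int64(180), [[142.0, -24.3], [152.2, 1.9], [156.3, 25.4]], np.float64(131.7))
top hoodtop (np.int64(718), [[-113.3, -64.5], [-97.7, -0.9], [-81.9, 62.8]], np.float64(80.2))
 lip (np.int64(27), [[82.8, 35.4], [84.8, 50.7], [86.7, 65.6]], np.float64(70.4))
 lip (np.int64(27), [[83.3, -68.6], [85.4, -52.3], [88.7, -32.3]], np.float64(70.3))
 side rim (np.int64(204), [[-81.9, 67.3], [3.0, 71.2], [84.2, 74.6]], np.float64(61.7))
 side rim (np.int64(190), [[-81.3, -75.7], [0.4, -72.4], [85.9, -67.4]], np.float64(61.7))
 front rim (np.int64(67), [[81.0, -27.8], [84.0, 0.6], [87.8, 28.5]], np.float64(61.1))
 tip (np.int64(151), [[143.0, -25.3], [149.5, -0.6], [157.1, 24.3]], np.float64(128.9))
```

```bash
cat >> h.py <<'E'
import json
YB=10.2; OB=np.array([.4507,.1659,0])
def bas(x,y,z): a=np.radians(YB); return OB+np.array([x*np.cos(a)-y*np.sin(a),x*np.sin(a)+y*np.cos(a),z])/1000
def down(yaw,tx=0): return R.from_euler('z',yaw,degrees=True)*R.from_euler('x',180,degrees=True)*R.from_euler('x',tx,degrees=True)
def plan(targets,start=None):
    """targets: (pos, Rotation, nrows, grip)"""
    if start is None: s=get_state(); start=(s['tcp_pos'],R.from_quat(s['ee_rot']))
    p,q=np.array(start[0],float),start[1]; out=[]
    for P,Q,n,g in targets:
        P=np.array(P); p0=p.copy();q0=q;w=(q0.inv()*Q).as_rotvec()
        for i in range(1,n+1):
            d=np.round(q.inv().apply(p0+(P-p0)*i/n-p)*1000,1)
            t=np.round((q.inv()*(q0*R.from_rotvec(w*i/n))).as_rotvec(degrees=True),2)
            out.append([d.tolist(),t.tolist(),g]); p=p+q.apply(d/1000); q=q*R.from_rotvec(t,degrees=True)
    print(len(out),json.dumps(out)); return p,q
E
python3 - <<'E'
from h import *
Q=down(-24)
plan([((.443,-.349,.20),Q,9,-.3),((.443,-.349,.10),Q,2,-.3)])
E
```

```text
11 [[[38.1, -11.4, 3.5], [0.0, 0.0, 4.26], -0.3], [[37.2, -14.1, 3.5], [0.0, 0.0, 4.25], -0.3], [[36.0, -16.9, 3.4], [0.0, 0.0, 4.26], -0.3], [[34.6, -19.5, 3.5], [0.0, 0.0, 4.26], -0.3], [[33.1, -22.1, 3.5], [0.0, 0.0, 4.25], -0.3], [[31.4, -24.4, 3.5], [0.0, 0.0, 4.26], -0.3], [[29.5, -26.7, 3.4], [0.0, 0.0, 4.26], -0.3], [[27.4, -28.8, 3.5], [0.0, 0.0, 4.26], -0.3], [[25.2, -30.7, 3.5], [0.0, 0.0, 4.25], -0.3], [[0.0, -0.0, 50.0], [0.0, 0.0, 0.0], -0.3], [[0.0, -0.1, 50.0], [0.0, 0.0, 0.0], -0.3]]
```

Emit:
move_arm([
  [[38,-11.5,3.5],[0,0,4.26],-0.7],
  [[37,-14,3.5],[0,0,4.26],-0.7],
  [[36,-17,3.5],[0,0,4.26],-0.7],
  [[34.5,-19.5,3.5],[0,0,4.26],-0.7],
  [[33,-22,3.5],[0,0,4.26],-0.7],
  [[31.5,-24.5,3.5],[0,0,4.26],-0.7],
  [[29.5,-26.5,3.5],[0,0,4.26],-0.7],
  [[27.5,-29,3.5],[0,0,4.26],-0.7],
  [[25,-30.5,3.5],[0,0,4.26],-0.7],
  [[0,0,50],[0,0,0],-0.7],
  [[0,0,50],[0,0,0],-0.7],
  [[0,0,0],[0,0,0],-0.7],
], newtons=40)

```text
time: 3.0
tcp_pos: [0.4412, -0.348, 0.097]
ee_rot: [0.978, -0.208, -0.003, -0.002]
wrist_force: [0.1, 0.7, 1.3]
grip_width: 0.85
grip_force: 0.0
```

Run:
```python
from h import *
s=get_state();print(s['tcp_pos'],s['grip_width'],s['time'])
Q=down(-24)
plan([((.443,-.349,.006),Q,3,-.7)])
```

```text
[ 0.44121105 -0.34801782  0.09697907] 0.8496970105694294 3.0
3 [[[0.9, 0.1, 30.3], [-0.04, 0.12, -0.01], -0.7], [[0.8, 0.1, 30.3], [-0.04, 0.11, -0.0], -0.7], [[0.7, 0.1, 30.4], [-0.03, 0.12, -0.01], -0.7]]
```

Emit:
move_arm([
  [[0,0,30],[0,0,0],-0.7],
  [[0,0,30],[0,0,0],-0.7],
  [[0,0,31],[0,0,0],-0.7],
  [[0,0,0],[0,0,0],-0.7],
  [[0,0,0],[0,0,0],1],
  [[0,0,0],[0,0,0],1],
  [[0,0,0],[0,0,0],1],
  [[0,0,0],[0,0,0],1],
  [[0,0,0],[0,0,0],1],
], newtons=40)

```text
time: 4.12
tcp_pos: [0.4433, -0.3501, 0.0111]
ee_rot: [0.978, -0.208, 0.001, 0.001]
wrist_force: [-1.1, 1.2, 10.7]
grip_width: 0.47
grip_force: 39.1
```

Run:
```python
from h import *
p,q=plan([((.4433,-.349,.15),down(-24),3,1),(bas(0,0,150),down(YB),12,1)])
```

```text
15 [[[0.0, -0.3, -46.3], [0.02, -0.06, -0.01], 1], [[-0.0, -0.3, -46.3], [0.02, -0.06, -0.01], 1], [[-0.1, -0.3, -46.3], [0.02, -0.06, -0.01], 1], [[-16.9, -39.4, 0.0], [-0.0, -0.0, -2.85], 1], [[-14.9, -40.3, 0.0], [-0.0, -0.0, -2.85], 1], [[-12.9, -40.9, 0.0], [-0.0, -0.0, -2.85], 1], [[-10.8, -41.5, 0.0], [-0.0, -0.0, -2.85], 1], [[-8.8, -42.0, 0.0], [-0.0, -0.0, -2.85], 1], [[-6.7, -42.4, 0.0], [-0.0, -0.0, -2.85], 1], [[-4.5, -42.7, 0.0], [-0.0, -0.0, -2.85], 1], [[-2.4, -42.8, 0.0], [-0.0, -0.0, -2.85], 1], [[-0.3, -43.0, 0.0], [-0.0, -0.0, -2.85], 1], [[1.8, -42.8, 0.0], [-0.0, -0.0, -2.85], 1], [[4.0, -42.8, 0.0], [-0.0, -0.0, -2.85], 1], [[6.1, -42.4, 0.0], [-0.0, -0.0, -2.85], 1]]
```

Emit:
move_arm([
  [[0,0,-46],[0,0,0],1],
  [[0,0,-46],[0,0,0],1],
  [[0,0,-46],[0,0,0],1],
])

```text
time: 4.5
tcp_pos: [0.4424, -0.3492, 0.1495]
ee_rot: [0.978, -0.208, 0.001, 0.0]
wrist_force: [0.7, -0.7, -1.4]
grip_width: 0.464
grip_force: 41.9
```

Emit:
move_arm([
  [[-17,-39.5,0],[0,0,-2.85],1],
  [[-15,-40,0],[0,0,-2.85],1],
  [[-13,-41,0],[0,0,-2.85],1],
  [[-11,-41.5,0],[0,0,-2.85],1],
  [[-9,-42,0],[0,0,-2.85],1],
  [[-6.5,-42.5,0],[0,0,-2.85],1],
  [[-4.5,-42.5,0],[0,0,-2.85],1],
  [[-2.5,-43,0],[0,0,-2.85],1],
  [[0,-43,0],[0,0,-2.85],1],
  [[2,-43,0],[0,0,-2.85],1],
  [[4,-43,0],[0,0,-2.85],1],
  [[6,-42.5,0],[0,0,-2.85],1],
])

```text
time: 6.0
tcp_pos: [0.4498, 0.1678, 0.148]
ee_rot: [0.996, 0.089, 0.001, -0.0]
wrist_force: [1.6, 0.1, -1.5]
grip_width: 0.469
grip_force: 41.9
```

Emit:
move_arm([
  [[0,0,0],[0,0,0],1],
  [[0,0,0],[0,0,0],1],
])

```text
time: 6.25
tcp_pos: [0.4498, 0.166, 0.1474]
ee_rot: [0.996, 0.089, 0.0, 0.0]
wrist_force: [0.4, -0.3, -0.8]
grip_width: 0.463
grip_force: 41.9
```

Run:
```python
from h import *
s=get_state();print(s['grip_width'],s['grip_force'],R.from_quat(s['ee_rot']).as_matrix()[:,0])
plan([(bas(0,0,22),down(YB),4,1)])
```

```text
0.4634927471859992 41.904094062920194 [9.84305523e-01 1.76471383e-01 6.98295107e-04]
4 [[[0.2, 0.1, 31.3], [0.0, -0.01, -0.01], 1], [[0.2, 0.0, 31.4], [0.0, -0.01, -0.01], 1], [[0.2, 0.1, 31.3], [0.0, -0.01, -0.01], 1], [[0.2, 0.1, 31.4], [0.0, -0.01, -0.01], 1]]
```

Emit:
move_arm([
  [[0,0,31],[0,0,0],1],
  [[0,0,31],[0,0,0],1],
  [[0,0,31],[0,0,0],1],
  [[0,0,31],[0,0,0],1],
  [[0,0,0],[0,0,0],1],
  [[0,0,0],[0,0,0],-0.4],
  [[0,0,0],[0,0,0],-0.4],
  [[0,0,0],[0,0,0],-0.4],
  [[0,0,-45],[0,0,0],-0.4],
  [[0,0,-50],[0,0,0],-0.4],
  [[0,0,-50],[0,0,0],-0.4],
  [[0,0,0],[0,0,0],-0.4],
])

```text
time: 7.75
tcp_pos: [0.4512, 0.1668, 0.1716]
ee_rot: [0.996, 0.089, 0.004, -0.001]
wrist_force: [0.2, 0.6, -0.4]
grip_width: 0.697
grip_force: 0.0
```

Run:
```python
from h import *
s=get_state();print(s['tcp_pos'],s['time'],s['grip_width'])
a=R.from_euler('z',-12,degrees=True).as_matrix()
plan([((.5512,-.1063,.15),down(78),9,-.4)])
```

```text
[0.45119242 0.16677473 0.17164625] 7.75 0.6965635246827859
9 [[[5.6, 31.8, 2.4], [0.02, -0.04, -7.54], -0.4], [[1.3, 32.3, 2.4], [0.03, -0.05, -7.53], -0.4], [[-2.9, 32.2, 2.4], [0.02, -0.04, -7.54], -0.4], [[-7.1, 31.5, 2.4], [0.02, -0.04, -7.53], -0.4], [[-11.2, 30.3, 2.4], [0.02, -0.04, -7.54], -0.4], [[-15.0, 28.6, 2.4], [0.03, -0.05, -7.53], -0.4], [[-18.7, 26.4, 2.3], [0.02, -0.04, -7.54], -0.4], [[-22.0, 23.7, 2.4], [0.02, -0.04, -7.53], -0.4], [[-24.9, 20.6, 2.4], [0.03, -0.04, -7.54], -0.4]]
```

Emit:
move_arm([
  [[5.5,32,2.4],[0,0,-7.54],-0.4],
  [[1.5,32.5,2.4],[0,0,-7.54],-0.4],
  [[-3,32,2.4],[0,0,-7.54],-0.4],
  [[-7,31.5,2.4],[0,0,-7.54],-0.4],
  [[-11,30.5,2.4],[0,0,-7.54],-0.4],
  [[-15,28.5,2.4],[0,0,-7.54],-0.4],
  [[-18.5,26.5,2.4],[0,0,-7.54],-0.4],
  [[-22,23.5,2.4],[0,0,-7.54],-0.4],
  [[-25,20.5,2.4],[0,0,-7.54],-0.4],
  [[0,0,0],[0,0,0],-0.4],
])

```text
time: 9.0
tcp_pos: [0.5498, -0.1082, 0.145]
ee_rot: [0.777, 0.629, -0.0, -0.001]
wrist_force: [0.3, 0.0, -0.9]
grip_width: 0.698
grip_force: 0.0
```

Run:
```python
from h import *
# cob check
for n in('top','scene'):
    im,d=cams.get_image(n);P=cloud(n,d);i=im.astype(int)
    m=near(P,(.45,.166),.11)&(i[...,0]-i[...,2]>50)&(d>0);p=P[m];print(len(p),rect(p),np.percentile(p[:,2],[5,50,95]))
    m=near(P,(.552,-.105),.1)&(P[...,2]>.037)&(P[...,2]<.045)&(d>0)&(i[...,0]-i[...,2]>15)
    if m.sum(): print('block',m.sum(),rect(P[m]))
plan([((.5512,-.1063,.010),down(78),5,-.4)])
cv2.imwrite('pics/top1.png',cams.get_image('top')[0][90:320,100:460,::-1])
```

```text
764 (array([451.3, 167.1]), array([127. ,  45.8]), 9.4) [0.03000694 0.04343287 0.05007657]
block 9 (array([559.7, -85.9]), array([13.7,  4.2]), 70.4)
952 (array([441.6, 165.8]), array([136.4,  37.5]), 8.3) [0.02883352 0.0443194  0.05071077]
block 101 (array([ 549.9, -105.7]), array([60.3, 12.5]), 78.0)
5 [[[0.1, 0.4, 27.1], [-0.01, -0.0, -0.02], -0.4], [[0.1, 0.3, 27.1], [-0.02, -0.0, -0.01], -0.4], [[0.1, 0.4, 27.1], [-0.01, -0.01, -0.02], -0.4], [[0.1, 0.3, 27.1], [-0.02, 0.0, -0.01], -0.4], [[0.1, 0.3, 27.1], [-0.01, -0.0, -0.02], -0.4]]
```

View pics/top1.png

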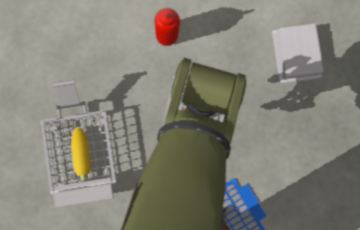

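The cob lies lengthwise in the basket (crop px 80,153). Now gripping the lid.

Emit:
move_arm([
  [[0,0,27],[0,0,0],-0.4],
  [[0,0,27],[0,0,0],-0.4],
  [[0,0,27],[0,0,0],-0.4],
  [[0,0,27],[0,0,0],-0.4],
  [[0,0,24],[0,0,0],-0.4],
  [[0,0,0],[0,0,0],-0.4],
  [[0,0,0],[0,0,0],1],
  [[0,0,0],[0,0,0],1],
  [[0,0,0],[0,0,0],1],
  [[0,0,0],[0,0,0],1],
  [[0,0,0],[0,0,0],1],
  [[0,0,0],[0,0,0],1],
], newtons=80)

```text
time: 10.65
tcp_pos: [0.5505, -0.1069, 0.0153]
ee_rot: [0.777, 0.63, 0.001, 0.001]
wrist_force: [-1.4, 1.4, 7.5]
grip_width: 0.125
grip_force: 79.3
```

Run:
```python
from h import *
T=np.array([-79,0,110]);tc=T+[97.4,0,27.4]
plan([((.5505,-.1069,.19),down(78),4,1),(bas(tc[0],0,190),down(90+YB,-7),9,1),(bas(*tc),down(90+YB,-7),2,1)])
```

```text
15 [[[-0.0, 0.1, -43.7], [0.02, -0.0, 0.01], 1], [[-0.0, 0.0, -43.6], [0.03, -0.0, 0.01], 1], [[-0.0, 0.1, -43.7], [0.02, -0.0, 0.0], 1], [[-0.0, -0.0, -43.7], [0.03, -0.0, 0.01], 1], [[28.1, -15.3, 0.0], [-0.77, 0.15, -2.46], 1], [[28.8, -14.0, -0.1], [-0.77, 0.15, -2.47], 1], [[29.3, -12.8, -0.2], [-0.76, 0.15, -2.46], 1], [[29.8, -11.5, -0.3], [-0.77, 0.15, -2.46], 1], [[30.3, -10.2, -0.4], [-0.77, 0.15, -2.47], 1], [[30.7, -8.9, -0.4], [-0.77, 0.15, -2.46], 1], [[31.1, -7.5, -0.5], [-0.77, 0.15, -2.46], 1], [[31.4, -6.2, -0.5], [-0.77, 0.15, -2.47], 1], [[31.6, -4.9, -0.4], [-0.77, 0.15, -2.46], 1], [[0.0, -3.2, 26.1], [0.0, 0.0, -0.0], 1], [[0.0, -3.2, 26.1], [0.0, 0.0, -0.0], 1]]
```

Emit:
move_arm([
  [[0,0,-43.5],[0,0,0],1],
  [[0,0,-43.5],[0,0,0],1],
  [[0,0,-43.5],[0,0,0],1],
  [[0,0,-43.5],[0,0,0],1],
  [[0,0,0],[0,0,0],1],
])

```text
time: 11.28
tcp_pos: [0.551, -0.1071, 0.1916]
ee_rot: [0.777, 0.629, 0.002, 0.002]
wrist_force: [0.5, 0.1, -5.0]
grip_width: 0.124
grip_force: 79.0
```

Emit:
move_arm([
  [[28,-15.5,0],[-0.77,0.15,-2.46],1],
  [[29,-14,0],[-0.77,0.15,-2.46],1],
  [[29.5,-13,0],[-0.77,0.15,-2.46],1],
  [[30,-11.5,-0.3],[-0.77,0.15,-2.46],1],
  [[30.5,-10,-0.4],[-0.77,0.15,-2.46],1],
  [[30.5,-9,-0.4],[-0.77,0.15,-2.46],1],
  [[31,-7.5,-0.5],[-0.77,0.15,-2.46],1],
  [[31.5,-6,-0.5],[-0.77,0.15,-2.46],1],
  [[31.5,-5,-0.4],[-0.77,0.15,-2.46],1],
  [[0,-3,26],[0,0,0],1],
  [[0,-3,26],[0,0,0],1],
  [[0,0,0],[0,0,0],1],
])

```text
time: 12.78
tcp_pos: [0.4669, 0.1694, 0.1331]
ee_rot: [0.64, 0.766, 0.045, 0.038]
wrist_force: [0.4, 0.2, -3.5]
grip_width: 0.121
grip_force: 78.9
```

```bash
cat >> h.py <<'E'
def tocoords(P): a=np.radians(YB); return np.stack([(P[...,0]-OB[0])*np.cos(a)+(P[...,1]-OB[1])*np.sin(a),-(P[...,0]-OB[0])*np.sin(a)+(P[...,1]-OB[1])*np.cos(a),P[...,2]],-1)*1000
def st():
    s=get_state();q=R.from_quat(s['ee_rot']);M=q.as_matrix()
    rel=(down(90+YB).inv()*q).as_rotvec(degrees=True)
    a=np.radians(YB);f=s['wrist_force']
    print('t',s['time'],'tcp_b',tocoords(s['tcp_pos']).round(1),'rot',rel.round(2),'Fb',np.round([f[0]*np.cos(a)+f[1]*np.sin(a),-f[0]*np.sin(a)+f[1]*np.cos(a),f[2]],1),'grip',round(s['grip_width'],3),round(s['grip_force'],1))
E
python3 - <<'E'
from h import *
st()
for n in('scene','top'):
    im,d=cams.get_image(n);cv2.imwrite(f'pics/{n}2.png',im[...,::-1])
    B=tocoords(cloud(n,d));m=(d>0)&(abs(B[...,1])<100)&(B[...,2]>90)&(B[...,2]<145)&(B[...,0]<115)&(B[...,0]>-90)
    b=B[m]; i=im[m].astype(int); g=(abs(i[:,0]-i[:,2])<25)
    b=b[g]; C=np.c_[b[:,0],np.ones(len(b))]
    k=np.linalg.lstsq(C,b[:,2],rcond=None)[0]; res=abs(C@k-b[:,2]);b=b[res<8];C=C[res<8];k=np.linalg.lstsq(C,b[:,2],rcond=None)[0]
    print(n,len(b),k,'x,y,z ext',np.percentile(b,[0.5,99.5],axis=0).round(1).tolist(),rect(b/1000))
E
```

```text
t 12.775 tcp_b [ 16.6   0.5 133.1] rot [-6.72 -0.04 -0.  ] Fb [ 0.4  0.1 -3.5] grip 0.121 78.9
scene 2817 [1.14071987e-01 1.22387625e+02] x,y,z ext [[-80.6, -72.3, 111.6], [97.8, 73.5, 135.8]] (array([8. , 0.2]), array([181.5, 147.1]), 0.2)
top 1417 [1.20527115e-01 1.22238054e+02] x,y,z ext [[-77.4, -73.1, 110.8], [99.5, 72.4, 138.4]] (array([10.6, -0.1]), array([179.1, 146.4]), 0.2)
```

View pics/scene2.png

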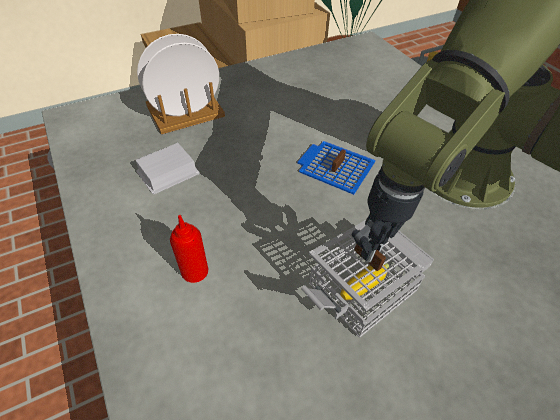

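The scene picture shows the lid hanging over the basket at px (375,265), tongue towards the hood, with the cob beneath it. Lowering it to the slot.

Emit:
move_arm([
  [[0,-0.5,16],[0,0,0],1],
  [[0,-1.5,14],[0,0,0],1],
  [[0,-1.5,11],[0,0,0],1],
  [[0,0,0],[0,0,0],1],
  [[0,0,0],[0,0,0],1],
])

```text
time: 13.5
tcp_pos: [0.4701, 0.1701, 0.0946]
ee_rot: [0.64, 0.766, 0.047, 0.039]
wrist_force: [0.1, 0.1, -3.5]
grip_width: 0.124
grip_force: 78.9
```

```bash
cat > m.py <<'E'
from h import *
st()
for n in('scene','top'):
    im,d=cams.get_image(n);cv2.imwrite(f'pics/{n}_last.png',im[...,::-1])
    B=tocoords(cloud(n,d));i=im.astype(int);m=(d>0)&(abs(B[...,1])<74)&(B[...,2]>66)&(B[...,2]<110)&(B[...,0]<110)&(B[...,0]>-72)&(abs(i[...,0]-i[...,2])<25)&((abs(B[...,0])>50)|(abs(B[...,1])>40))&((B[...,0]<75)|(B[...,2]>74))
    b=B[m]
    for _ in range(5):
        C=np.c_[b[:,0],np.ones(len(b))]
        k=np.linalg.lstsq(C,b[:,2],rcond=None)[0]; res=abs(C@k-b[:,2]);b=b[res<max(3,10-2*_)]
    print(n,len(b),'tilt',np.degrees(k[0]).round(2),'top z at -100,0,80',(k[1]+k[0]*np.array([-100,0,80])).round(1),'x,y ext',np.percentile(b,[0.5,99.5],axis=0).round(1).tolist())
E
python3 m.py
```

```text
t 13.5 tcp_b [19.9  0.7 94.6] rot [-7.04 -0.   -0.  ] Fb [ 0.1  0.1 -3.5] grip 0.124 78.9
scene 2037 tilt 6.78 top z at -100,0,80 [72.  83.8 93.2] x,y ext [[-71.1, -72.3, 74.7], [101.1, 73.7, 97.8]]
top 901 tilt 6.92 top z at -100,0,80 [70.1 82.2 91.9] x,y ext [[-70.5, -73.0, 72.6], [101.9, 72.6, 97.0]]
```

Emit:
move_arm([
  [[0,-0.4,3],[0,0,0],1],
  [[0,-5,-0.6],[0,0,0],1],
  [[0,-5,-0.6],[0,0,0],1],
  [[0,-5,-0.6],[0,0,0],1],
  [[0,0,0],[0,0,0],1],
  [[0,0,0],[0,0,0],1],
])

```text
time: 14.35
tcp_pos: [0.4551, 0.1674, 0.0914]
ee_rot: [0.64, 0.766, 0.047, 0.039]
wrist_force: [0.7, -0.4, -3.2]
grip_width: 0.123
grip_force: 79.0
```

```bash
python3 m.py
```

```text
t 14.35 tcp_b [ 4.6  0.7 91.4] rot [-7.03 -0.   -0.  ] Fb [ 0.6 -0.5 -3.2] grip 0.123 79.0
scene 1799 tilt 6.92 top z at -100,0,80 [70.2 82.2 91.9] x,y ext [[-71.2, -72.5, 72.1], [86.0, 73.6, 94.8]]
top 857 tilt 7.23 top z at -100,0,80 [68.  80.6 90.7] x,y ext [[-71.4, -73.2, 70.1], [86.6, 72.5, 93.7]]
```

Emit:
move_arm([
  [[0,-2,-0.25],[0,0,0],1],
  [[0,-2,-0.25],[0,0,0],1],
  [[0,-1,-0.1],[0,0,0],1],
  [[0,0,0],[0,0,0],1],
  [[0,0,0],[0,0,0],1],
])

```text
time: 15.08
tcp_pos: [0.4503, 0.1665, 0.0915]
ee_rot: [0.64, 0.766, 0.047, 0.039]
wrist_force: [4.0, 0.4, -2.2]
grip_width: 0.12
grip_force: 79.1
```

```bash
python3 m.py
```

```text
t 15.075 tcp_b [-0.3  0.6 91.5] rot [-7.05 -0.   -0.  ] Fb [ 4.  -0.3 -2.2] grip 0.12 79.1
scene 1663 tilt 7.18 top z at -100,0,80 [70.3 82.8 92.8] x,y ext [[-71.6, -72.6, 71.9], [81.1, 73.7, 95.0]]
top 792 tilt 7.46 top z at -100,0,80 [68.1 81.1 91.6] x,y ext [[-71.3, -73.0, 70.0], [81.5, 72.5, 94.2]]
```

Emit:
move_arm([
  [[0,-1.5,-0.2],[0,0,0],1],
  [[0,-1.5,-0.2],[0,0,0],1],
  [[0,-2,-0.2],[0,0,0],1],
  [[0,0,0],[0,0,0],1],
  [[0,0,0],[0,0,0],1],
])

```text
time: 15.8
tcp_pos: [0.4455, 0.1656, 0.0916]
ee_rot: [0.64, 0.766, 0.047, 0.04]
wrist_force: [6.9, 0.8, -2.2]
grip_width: 0.123
grip_force: 79.0
```

Run:
```python
from h import *
exec(open('m.py').read())
# rotate flat about the tongue tip in steps, keep T
s=get_state();p=tocoords(s['tcp_pos']);th=-np.radians((down(90+YB).inv()*R.from_quat(s['ee_rot'])).as_rotvec(degrees=True)[0])
off=lambda t:np.array([100*np.cos(t)-15.3*np.sin(t),0,100*np.sin(t)+15.3*np.cos(t)])
T=p-off(th);print('T',T)
plan([(bas(*(T+off(t))),down(90+YB,-np.degrees(t)),2,1) for t in th*np.array([.75,.5,.25,0])])
```

```text
t 15.8 tcp_b [-5.1  0.7 91.6] rot [-7.09 -0.   -0.  ] Fb [ 7.  -0.4 -2.2] grip 0.123 79.0
scene 1518 tilt 7.17 top z at -100,0,80 [71.  83.6 93.6] x,y ext [[-71.0, -72.3, 72.9], [76.2, 73.7, 95.1]]
top 784 tilt 7.5 top z at -100,0,80 [68.9 82.  92.4] x,y ext [[-71.5, -73.2, 71.3], [77.0, 72.8, 94.2]]
T [-102.46391274    0.63872855   64.04543029]
8 [[[0.0, 0.2, 1.6], [0.89, 0.0, 0.0], 1], [[0.0, 0.2, 1.5], [0.88, 0.0, 0.0], 1], [[0.0, 0.2, 1.6], [0.89, 0.0, 0.0], 1], [[0.0, 0.3, 1.5], [0.89, 0.0, 0.0], 1], [[0.0, 0.2, 1.5], [0.89, 0.0, 0.0], 1], [[0.0, 0.2, 1.6], [0.88, 0.0, 0.0], 1], [[0.0, 0.2, 1.5], [0.89, 0.0, 0.0], 1], [[0.0, 0.3, 1.6], [0.89, 0.0, 0.0], 1]]
```

Emit:
move_arm([
  [[0,0.2,1.55],[0.89,0,0],1],
  [[0,0.2,1.55],[0.89,0,0],1],
  [[0,0.2,1.55],[0.89,0,0],1],
  [[0,0.2,1.55],[0.89,0,0],1],
  [[0,0.2,1.55],[0.89,0,0],1],
  [[0,0.2,1.55],[0.89,0,0],1],
  [[0,0,0],[0,0,0],1],
  [[0,0,0],[0,0,0],1],
])

```text
time: 16.9
tcp_pos: [0.4475, 0.166, 0.0823]
ee_rot: [0.641, 0.767, 0.012, 0.01]
wrist_force: [6.7, 0.6, -2.6]
grip_width: 0.12
grip_force: 79.1
```

```bash
python3 m.py
```

```text
t 16.9 tcp_b [-3.2  0.6 82.3] rot [-1.74 -0.    0.  ] Fb [ 6.7 -0.6 -2.6] grip 0.12 79.1
scene 1584 tilt 2.1 top z at -100,0,80 [70.2 73.9 76.8] x,y ext [[-70.8, -72.6, 69.5], [108.5, 73.6, 80.4]]
top 665 tilt 2.26 top z at -100,0,80 [68.5 72.5 75.7] x,y ext [[-71.3, -73.1, 67.2], [109.4, 72.4, 79.4]]
```

Emit:
move_arm([
  [[0,0.1,1.7],[1,0,0],1],
  [[0,0.1,1.7],[1,0,0],1],
  [[0,0,0],[0,0,0],1],
  [[0,0,0.7],[0,0,0],1],
  [[0,0,0],[0,0,0],1],
])

```text
time: 17.62
tcp_pos: [0.4478, 0.166, 0.0784]
ee_rot: [0.641, 0.767, -0.002, -0.001]
wrist_force: [6.4, 1.0, -0.4]
grip_width: 0.124
grip_force: 79.6
```

```bash
python3 m.py
```

```text
t 17.625 tcp_b [-2.8  0.7 78.4] rot [ 0.24 -0.    0.  ] Fb [ 6.5 -0.2 -0.4] grip 0.124 79.6
scene 1400 tilt -0.33 top z at -100,0,80 [70.4 69.9 69.4] x,y ext [[-70.7, -72.5, 66.7], [74.8, 73.7, 72.7]]
top 435 tilt 0.22 top z at -100,0,80 [68.8 69.2 69.5] x,y ext [[-71.6, -73.1, 66.2], [74.7, 71.2, 72.3]]
```

Emit:
move_arm([
  [[0,0,0.7],[0,0,0],1],
  [[0,0,0],[0,0,0],1],
  [[0,0,0],[0,0,0],1],
])

```text
time: 18.1
tcp_pos: [0.4479, 0.166, 0.0778]
ee_rot: [0.641, 0.767, -0.002, -0.001]
wrist_force: [5.7, 1.2, 0.3]
grip_width: 0.121
grip_force: 79.7
```

Emit:
move_arm([
  [[0,0,0.8],[0,0,0],1],
  [[0,1,0],[0,0,0],1],
  [[0,1,0],[0,0,0],1],
  [[0,0,0],[0,0,0],1],
])

```text
time: 18.6
tcp_pos: [0.4496, 0.1664, 0.0773]
ee_rot: [0.641, 0.767, -0.002, -0.001]
wrist_force: [0.5, -0.1, 8.2]
grip_width: 0.122
grip_force: 80.8
```

```bash
python3 m.py
```

```text
t 18.6 tcp_b [-1.   0.7 77.3] rot [ 0.25 -0.   -0.  ] Fb [ 0.5 -0.2  8.2] grip 0.122 80.8
scene 1363 tilt 0.07 top z at -100,0,80 [68.8 68.9 69. ] x,y ext [[-71.4, -72.5, 66.1], [74.9, 73.7, 71.6]]
top 382 tilt 0.47 top z at -100,0,80 [67.7 68.6 69.2] x,y ext [[-71.7, -73.0, 66.0], [74.8, 69.4, 71.6]]
```

Emit:
move_arm([
  [[0,0,0],[0,0,0],0.4],
  [[0,0,0],[0,0,0],0.2],
  [[0,0,0],[0,0,0],0.0],
  [[0,0,0],[0,0,0],0.0],
  [[0,0,-20],[0,0,0],0.0],
  [[0,0,-45],[0,0,0],0.0],
  [[0,0,-45],[0,0,0],0.0],
  [[0,0,0],[0,0,0],0],
])

```text
time: 19.7
tcp_pos: [0.451, 0.1668, 0.1895]
ee_rot: [0.641, 0.767, 0.0, -0.0]
wrist_force: [-0.3, 0.2, -0.5]
grip_width: 0.499
grip_force: 0.0
```

```bash
python3 m.py
python3 - <<'E'
from h import *
im,d=cams.get_image('scene');cv2.imwrite('pics/s3.png',cv2.resize(im[200:360,250:460,::-1],None,fx=3,fy=3))
for n in('scene','top'):
    im,d=cams.get_image(n);B=tocoords(cloud(n,d));i=im.astype(int)
    m=(d>0)&(abs(B[...,0])<40)&(abs(B[...,1])<50)&(B[...,2]>97)&(B[...,2]<107);print('block',m.sum(),rect(B[m]/1000) if m.sum() else '')
E
```

```text
t 19.7 tcp_b [  0.5   0.8 189.5] rot [ 0.    0.03 -0.  ] Fb [-0.2  0.2 -0.5] grip 0.499 0.0
scene 1478 tilt 0.05 top z at -100,0,80 [68.8 68.9 68.9] x,y ext [[-71.5, -72.5, 66.1], [74.7, 73.6, 71.6]]
top 426 tilt 0.39 top z at -100,0,80 [67.9 68.6 69.1] x,y ext [[-71.8, -73.2, 66.1], [74.7, 71.9, 71.6]]
block 210 (array([0.8, 1. ]), array([13.5, 59.6]), 1.4)
block 43 (array([  2. , -21.1]), array([16.3, 12.7]), 85.0)
```

View pics/s3.png

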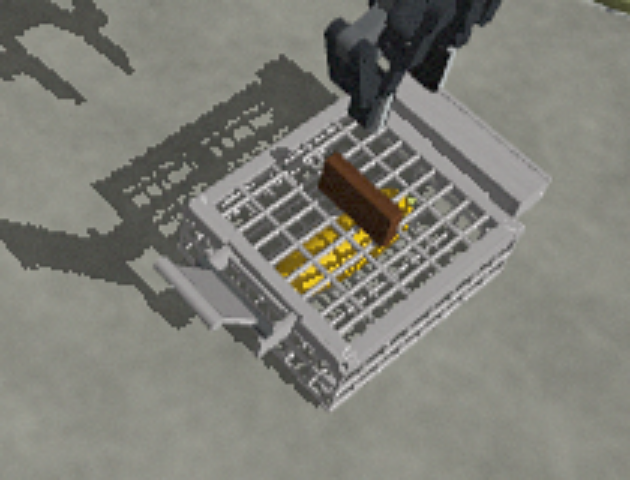

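The lid lies flat behind the lips, with the cob visible under the grid and the tongue under the hood. Crop px: block at (362,197), clamp at (210,290) leaning outwards. Now the clamp.

Run:
```python
from h import *
Q=down(90+YB)
plan([(bas(0,0,215),Q,1,1),(bas(195,0,215),Q,5,1),(bas(195,0,108),Q,4,1)])
```

```text
10 [[[-0.6, 1.0, -29.8], [-0.45, 0.02, -0.0], 1], [[0.0, 39.0, 0.0], [-0.0, -0.0, -0.0], 1], [[0.0, 39.0, 0.0], [-0.0, -0.0, -0.0], 1], [[0.0, 39.0, 0.0], [-0.0, -0.0, -0.0], 1], [[0.0, 39.0, 0.0], [-0.0, -0.0, -0.0], 1], [[0.0, 39.0, 0.0], [-0.0, -0.0, -0.0], 1], [[0.0, 0.0, 26.8], [-0.0, -0.0, -0.0], 1], [[0.0, 0.0, 26.7], [-0.0, -0.0, -0.0], 1], [[0.0, 0.0, 26.8], [-0.0, -0.0, -0.0], 1], [[0.0, 0.0, 26.7], [-0.0, -0.0, -0.0], 1]]
```

Emit:
move_arm([
  [[0,0,-28],[0,0,0],1],
  [[0,39,0],[0,0,0],1],
  [[0,39,0],[0,0,0],1],
  [[0,39,0],[0,0,0],1],
  [[0,39,0],[0,0,0],1],
  [[0,39,0],[0,0,0],1],
  [[0,0,0],[0,0,0],1],
  [[0,0,27],[0,0,0],1],
  [[0,0,27],[0,0,0],1],
  [[0,0,27],[0,0,0],1],
  [[0,0,27],[0,0,0],1],
  [[0,0,0],[0,0,0],1],
])

```text
time: 21.45
tcp_pos: [0.6397, 0.2005, 0.103]
ee_rot: [0.641, 0.767, -0.004, -0.003]
wrist_force: [-0.1, 0.6, 0.1]
grip_width: -0.003
grip_force: 0.0
```

```bash
python3 -c "
from h import *
st()"
```

```text
t 21.45 tcp_b [192.1   0.6 103. ] rot [ 0.6  -0.03 -0.01] Fb [0.  0.7 0.1] grip -0.003 0.0
```

Emit:
move_arm([
  [[0,-10,-1],[0,0,0],1],
  [[0,-10,-1],[0,0,0],1],
  [[0,-10,-1],[0,0,0],1],
  [[0,-10,-1],[0,0,0],1],
  [[0,-10,-1],[0,0,0],1],
  [[0,-10,-1],[0,0,0],1],
  [[0,-10,-1],[0,0,0],1],
  [[0,-10,-1],[0,0,0],1],
  [[0,-7,-1],[0,0,0],1],
  [[0,0,0],[0,0,0],1],
])

```text
time: 22.7
tcp_pos: [0.5551, 0.1854, 0.1148]
ee_rot: [0.641, 0.767, -0.003, -0.002]
wrist_force: [0.1, 0.1, 0.2]
grip_width: 0.0
grip_force: 0.0
```

Run:
```python
from h import *
st()
im,d=cams.get_image('scene');cv2.imwrite('pics/s4.png',cv2.resize(im[200:360,250:460,::-1],None,fx=3,fy=3))
```

```text
t 22.7 tcp_b [106.2   0.7 114.8] rot [ 0.39 -0.01 -0.  ] Fb [0.1 0.1 0.2] grip 0.0 0.0
```

View pics/s4.png

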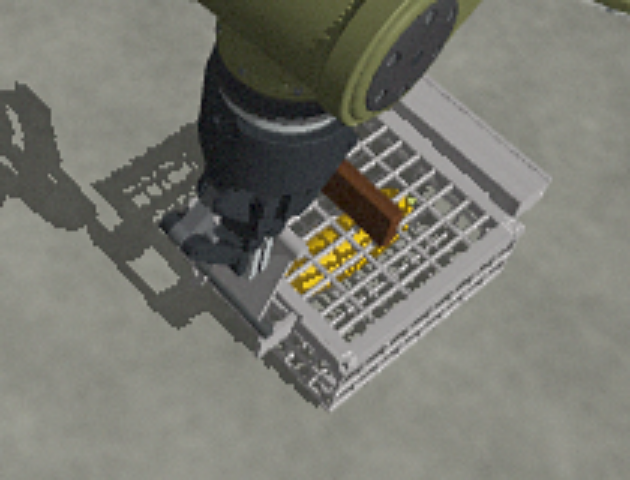

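Run:
```python
from h import *
for n in('scene','top'):
    im,d=cams.get_image(n);B=tocoords(cloud(n,d))
    m=(d>0)&(abs(B[...,1])<26)&(B[...,2]>72)&(B[...,2]<150)&(B[...,0]>60)&(B[...,0]<175)
    b=B[m];i=im[m]
    for z in range(72,150,6):
        k=(b[:,2]>=z)&(b[:,2]<z+6)
        if k.sum(): print(n,z,k.sum(),'x',np.percentile(b[k,0],[5,50,95]).round(),'y',np.percentile(b[k,1],[5,95]).round(),i[k].mean(0).astype(int))
```

```text
scene 72 31 x [108. 111. 111.] y [-23.  20.] [59 62 62]
scene 78 87 x [106. 108. 111.] y [-22.  23.] [85 86 86]
scene 84 57 x [104. 106. 107.] y [-17.  21.] [103 102 102]
scene 90 37 x [102. 104. 105.] y [-8. 22.] [102 101 100]
scene 96 27 x [100. 102. 104.] y [ 6. 21.] [104 103 103]
scene 102 23 x [ 98.  99. 102.] y [ 7. 22.] [108 108 107]
scene 108 19 x [96. 97. 99.] y [10. 22.] [109 108 108]
scene 114 20 x [94. 96. 98.] y [ 9. 22.] [109 109 108]
scene 120 35 x [ 92.  95. 113.] y [ 8. 22.] [108 108 108]
scene 126 46 x [ 91.  97. 119.] y [ 5. 22.] [93 95 96]
scene 132 37 x [ 89.  95. 120.] y [ 6. 22.] [95 95 96]
scene 138 57 x [ 84.  91. 118.] y [ 8. 25.] [122 122 122]
scene 144 35 x [ 84.  87. 118.] y [ 8. 23.] [140 140 141]
top 72 3 x [106. 107. 111.] y [-25. -22.] [94 95 90]
top 78 3 x [107. 109. 109.] y [-25. -23.] [83 84 81]
```

Depth puts the clamp at about 72°, with the fingers pushing from outside. Following the arc down.

Emit:
move_arm([
  [[0,-5.5,-1],[0,0,0],1],
  [[0,-5.5,-1],[0,0,0],1],
  [[0,-6,2],[0,0,0],1],
  [[0,-6,2],[0,0,0],1],
  [[0,-4.5,5.5],[0,0,0],1],
  [[0,-4.5,5.5],[0,0,0],1],
  [[0,-3,6],[0,0,0],1],
  [[0,-3,6],[0,0,0],1],
  [[0,-2,6],[0,0,0],1],
  [[0,0,0],[0,0,0],1],
  [[0,0,0],[0,0,0],1],
])

```text
time: 24.22
tcp_pos: [0.5159, 0.1782, 0.0838]
ee_rot: [0.641, 0.767, -0.003, -0.002]
wrist_force: [-0.4, -0.3, 0.8]
grip_width: -0.001
grip_force: 0.0
```

```bash
cat > c.py <<'E'
from h import *
st()
for n in('scene','top'):
    im,d=cams.get_image(n);B=tocoords(cloud(n,d))
    m=(d>0)&(abs(B[...,1])<26)&(B[...,2]>71.5)&(B[...,2]<100)&(B[...,0]>25)&(B[...,0]<125)
    b=B[m]
    for x in range(25,125,10):
        k=(b[:,0]>=x)&(b[:,0]<x+10)
        if k.sum(): print(n,x,k.sum(),'z',np.percentile(b[k,2],[5,50,95]).round(1),'y',np.percentile(b[k,1],[5,95]).round())
E
python3 c.py
```

```text
t 24.225 tcp_b [66.4  0.6 83.8] rot [ 0.39 -0.01  0.  ] Fb [-0.4 -0.2  0.8] grip -0.001 0.0
scene 35 49 z [85.  88.9 91.2] y [ 4. 25.]
scene 45 49 z [84.2 86.3 88.7] y [ 7. 23.]
scene 55 36 z [82.6 85.  96.7] y [12. 22.]
scene 65 63 z [80.8 83.5 97.8] y [ 3. 21.]
scene 75 107 z [79.9 82.  95. ] y [-14.  21.]
scene 85 124 z [78.3 80.3 82.2] y [-19.  21.]
scene 95 121 z [76.7 79.  80.8] y [-20.  20.]
scene 105 110 z [75.8 79.2 80.9] y [-23.  24.]
top 65 1 z [72.5 72.5 72.5] y [-26. -26.]
```

Emit:
move_arm([
  [[0,0,-8],[0,0,0],1],
  [[0,-8,-4],[0,0,0],1],
  [[0,-9,0],[0,0,0],1],
  [[0,0,5],[0,0,0],1],
  [[0,0,4],[0,0,0],1],
  [[0,0,3],[0,0,0],1],
  [[0,0,3],[0,0,0],1],
  [[0,0,0],[0,0,0],1],
  [[0,0,0],[0,0,0],1],
])

```text
time: 25.45
tcp_pos: [0.4994, 0.1753, 0.0811]
ee_rot: [0.641, 0.767, -0.002, -0.002]
wrist_force: [0.7, -0.4, 0.4]
grip_width: 0.005
grip_force: 0.1
```

```bash
python3 c.py
```

```text
t 25.45 tcp_b [49.6  0.6 81.1] rot [ 0.34 -0.01 -0.  ] Fb [ 0.6 -0.5  0.4] grip 0.005 0.1
scene 35 38 z [78.1 82.7 85.6] y [11. 25.]
scene 45 49 z [78.2 80.6 97.1] y [10. 22.]
scene 55 110 z [77.7 79.9 96.6] y [-11.  20.]
scene 65 108 z [77.2 79.1 81. ] y [-19.  21.]
scene 75 115 z [77.  78.9 80.6] y [-19.  21.]
scene 85 111 z [76.8 78.4 80.4] y [-19.  20.]
scene 95 117 z [76.7 78.4 80.3] y [-19.  21.]
scene 105 110 z [75.5 79.1 81.1] y [-23.  23.]
```

Emit:
move_arm([
  [[0,0,1.5],[0,0,0],1],
  [[0,0,1],[0,0,0],1],
  [[0,0,0],[0,0,0],1],
  [[0,0,0],[0,0,0],1],
])

```text
time: 26.05
tcp_pos: [0.4995, 0.1753, 0.0787]
ee_rot: [0.641, 0.767, -0.002, -0.002]
wrist_force: [0.1, 0.0, 1.8]
grip_width: -0.001
grip_force: 0.8
```

Emit:
move_arm([
  [[0,0,1],[0,0,0],1],
  [[0,0,1],[0,0,0],1],
  [[0,0,0],[0,0,0],1],
  [[0,0,0],[0,0,0],1],
])

```text
time: 26.55
tcp_pos: [0.5003, 0.1755, 0.0774]
ee_rot: [0.641, 0.767, -0.001, -0.001]
wrist_force: [3.5, 0.8, 5.5]
grip_width: -0.002
grip_force: 2.9
```

Emit:
move_arm([
  [[0,0,1],[0,0,0],1],
  [[0,0,0.5],[0,0,0],1],
  [[0,0,0],[0,0,0],1],
  [[0,0,0],[0,0,0],1],
])

```text
time: 27.05
tcp_pos: [0.5008, 0.1756, 0.0765]
ee_rot: [0.641, 0.767, -0.001, -0.001]
wrist_force: [4.0, 0.5, 9.5]
grip_width: 0.001
grip_force: 4.0
```

```bash
python3 c.py
```

```text
t 27.05 tcp_b [51.   0.7 76.5] rot [0.09 0.01 0.  ] Fb [ 4.  -0.2  9.5] grip 0.001 4.0
scene 35 40 z [75.1 79.6 83.4] y [11. 25.]
scene 45 43 z [76.1 78.4 96.6] y [11. 22.]
scene 55 96 z [76.1 79.  97.5] y [-6. 21.]
scene 65 104 z [76.2 77.9 79.6] y [-18.  21.]
scene 75 112 z [76.2 78.1 79.6] y [-19.  21.]
scene 85 113 z [75.9 77.8 79.3] y [-19.  20.]
scene 95 110 z [76.  78.  79.7] y [-19.  20.]
scene 105 110 z [75.8 78.9 80.9] y [-24.  23.]
```

Level: the strap is flat along its whole length and the force is rising against the stop. Retreating to check.

Emit:
move_arm([
  [[0,0,-10],[0,0,0],1],
  [[0,0,-45],[0,0,0],1],
  [[0,0,-45],[0,0,0],1],
  [[0,-50,-40],[0,0,0],1],
  [[0,-50,-10],[0,0,0],1],
  [[0,-40,0],[0,0,0],1],
  [[0,0,0],[0,0,0],1],
  [[0,0,0],[0,0,0],1],
])

```text
time: 28.15
tcp_pos: [0.364, 0.151, 0.2253]
ee_rot: [0.641, 0.767, -0.002, -0.002]
wrist_force: [0.2, -0.1, 0.2]
grip_width: 0.001
grip_force: 0.0
```

```bash
python3 c.py
python3 - <<'E'
from h import *
im,d=cams.get_image('scene');cv2.imwrite('pics/s5.png',cv2.resize(im[180:360,230:460,::-1],None,fx=3,fy=3))
B=tocoords(cloud('scene',d))
m=(d>0)&(abs(B[...,0])<30)&(abs(B[...,1])<50)&(B[...,2]>97)&(B[...,2]<107);print('block',m.sum(),rect(B[m]/1000))
m=(d>0)&(abs(B[...,0]-40)<8)&(abs(B[...,1])<26)&(B[...,2]>76)&(B[...,2]<95);print('bar top',np.percentile(B[m][:,2],[50,90,98]))
E
```

```text
t 28.15 tcp_b [-88.    0.7 225.3] rot [ 0.3  -0.01 -0.  ] Fb [ 0.2 -0.2  0.2] grip 0.001 0.0
scene 35 114 z [76.6 79.9 82.1] y [-23.  24.]
scene 45 109 z [76.2 77.8 79.5] y [-20.  21.]
scene 55 109 z [76.2 77.8 79.5] y [-19.  21.]
scene 65 111 z [75.7 77.8 79.6] y [-20.  20.]
scene 75 111 z [76.  78.1 79.6] y [-19.  20.]
scene 85 113 z [76.1 77.8 79.4] y [-19.  20.]
scene 95 109 z [76.  78.1 79.6] y [-20.  19.]
scene 105 112 z [75.6 79.  81. ] y [-23.  24.]
top 25 1 z [72.2 72.2 72.2] y [8. 8.]
top 35 78 z [73.8 78.4 81.8] y [-23.  22.]
top 45 81 z [73.  76.7 79.9] y [-21.  20.]
top 55 83 z [73.1 76.3 79.9] y [-20.  19.]
top 65 80 z [72.9 75.9 79.7] y [-21.  19.]
top 75 86 z [73.3 76.7 79.8] y [-20.  19.]
top 85 83 z [72.8 76.4 80.1] y [-21.  19.]
top 95 83 z [72.6 76.4 80.4] y [-19.  19.]
top 105 76 z [73.3 77.8 82.1] y [-23.  23.]
block 207 (array([1.1, 1. ]), array([13.3, 60.3]), 0.6)
bar top [79.80662746 81.63846339 82.45048592]
```

View pics/s5.png

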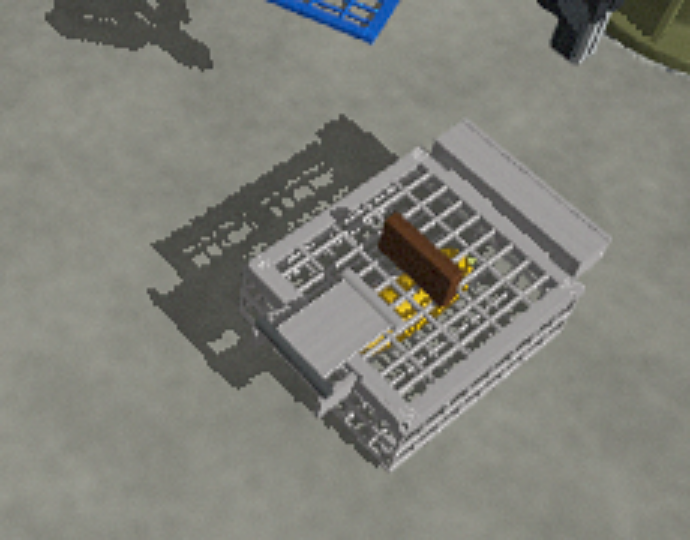

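The clamp lies level over the lid (crop px 335,325), the lid is home (block at 422,258), and the cob is inside. The arm is clear, so I'm handing in.

```bash
python3 -c "
from h import *
print(r.job_done())"
```

```text
the job is handed in; nothing more can be done
None
```

I handed the job in at about 28 s: the cob is in the basket, the lid is flat behind the lips with its tongue under the hood, and the clamp is folded level. The arm is clear, and I never moved the sauce dispenser or tray. No verdict was returned.

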